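# Load a battery cell into the contact tester and hold its guarded lever down

### The arm

A 6-joint arm with a two-finger parallel gripper is mounted at the origin on the work surface. World frame = base frame: x ahead of the robot, y to its left, z up, the work surface at z = 0. Lengths are in m, angles in rad, forces in N, time in s.
With the tool pointing down it reaches from about 0.375 to 0.9 m from the base axis. Payload 3.1 kg.
Tool frame: the origin (TCP) lies at the very end of the fingers, on their centre line; the grasp point (between the pads) lies 19 mm behind it (grip_depth is the distance from the TCP to the grasp point, in m); z points along the fingers, y is the direction in which the jaws open and shut (so a half turn about z gives the same grasp; the last joint's range is limited). The gripper opens to 87 mm and grips with 3 to 60 N. Pads are 19 mm wide; open, the fingers measure 117 mm over their backs; the gripper's body (75 mm by 190 mm) begins 51 mm behind the grasp point.
Start: joints at [-1.367, 0.527, 1.433, -0, 1.181, -0.178], TCP at [0.233, -0.58, 0.223] pointing down, gripper open.
Joint ranges: [-3.08, 3.08], [-0.75, 2.2], [0.22, 2.44], [-1.43, 4.57], [0, 2.65], [-2.85, 2.85]. Speed limits (rad/s): [2.79, 2.79, 3.14, 3.14, 3.14, 3.14].

### API

Orientations are given as a rotation vector (axis times angle).
In Python, from station import read_state, read_camera, finish_job, recognise, place_of, grip_depth gives the robot as it stands.
- The arm moves only by the tool apply_moves, never from a script. Its argument "plan" is a list of rows, each an object with "dr": the turn, a rotation vector about the world's x, y, z in degrees, a list of three; "delta_pos": the shift along the world's x, y, z in cm, a list of three; "grip": the opening, from 0 (shut) to 1 (fully open). In form: [{"dr": [wx, wy, wz], "delta_pos": [dx, dy, dz], "grip": grip}, ...]. A call has 1 to 20 rows; each row is the pose to reach, as a shift and turn from the pose measured when the call began; what a row does not reach only later rows make up. A row lasts 1/8 s, in which the tool goes at most 62.5 mm and 10.7 degrees, less where a joint would pass 70% of its speed; a pose out of reach is approached as far as the arm can. A call with a gripper value outside its range is refused whole. The fingers move at their own pace and stop on an object; the grip force is fixed at half the most. Time passes only in rows, so rows that repeat a pose let the fingers close. It gives the time, the measured TCP pose, the force and the opening at its end, in the units of the state.
- read_state(): the state, without advancing time (a new reading comes with each control period).
- read_camera(name): name is "side" or "top" or "wrist"; returns a dict with "image" (480x640x3 uint8, red, green, blue), "depth" (480x640 float32, m along the optical axis (not along the pixel's ray), 0 where there is no reading), "fx", "fy", "cx", "cy" (pixels), "cam_to_world" (4x4, takes a point from camera to world coordinates); the wrist camera has in their place "mount" (4x4, takes a point from camera to tool coordinates, whose origin is the TCP and whose axes are the flange's). Camera axes: x right, y down, z forward; pixel columns grow to the right and rows downward; lengths in m; the calibration is good to about 2 mm. A picture is of the moment at which its call begins: read the wrist's pose just before it.
- finish_job(): hands the job in, once; it reports no verdict.
Trained networks look in a picture, given as the dict that the camera call returned (one of the last four; its "shot" number tells which), for a name from the list of things; names that differ only in an ending like _2 or _b are one class to them, and where a whole thing is asked for, a point or a joint stands for the part that bears it (a point fixed in the world has none). Each returns a list of dicts, best first, with "p" (0 to 1); they miss things now and then, are a little off and sometimes report something else, mostly with a low value. They report only what shows in the picture. A call takes as long as a camera call. They do not tell look-alikes from the thing itself.
- recognise(picture, name): "position" ([column, row] as shares, 0 to 1, of the picture: columns of its width, rows of its height, amid what is visible of it).
- place_of(picture, name): "position" ([column, row] as shares, 0 to 1, of the picture: columns of its width, rows of its height: a listed point, or the origin of a listed thing).
The state is a dict: "clock": time; "qpos": joint angles; "joint_vel": joint speeds; "tau": joint torques, N m; "ee_pos": TCP position; "tcp_rot": TCP orientation; "contact_force": force on the tool from outside, world axes, zero at the start; "ft_torque": the same for the moment, N m; "width": opening from 0.0 (shut) to 1.0 (fully open).
Only numpy, scipy, OpenCV 4.12 (cv2) and the standard library are available. Lean on these libraries where they do the work, as an engineer would, in place of code of your own. Each camera call takes 0.05 s, during which the arm holds its last target. There are 200 camera calls.

### The job

Load the flat metal battery cell into the nest of the contact tester, terminals towards the grey housing, lying flat between the guides; handle it gently (squeeze it with less than 60 N per finger, and lower it in rather than drop or press it). Then flip the safety catch up until it stands upright, and only after that pull the lever all the way towards you to its stop and finish while holding it there with the gripper: it springs back if let go. Leave the catch up, the cell in its nest and everything else on the bench undisturbed.

Things in the scene. Friction and masses are not known exactly. Their poses are not given: they have to be found in the camera images.
- cell_mid (a point): Centre of the battery cell: a flat plain aluminium block, 100 long (its x axis) x 46 wide (y) x 30 mm high (z), 0.2 to 0.4 kg, lying loose on the bench left or right of the tester, its centre 15 mm above the bench. Grip it across its 46 mm width. One end (+x) has a black cap (10 mm) with two small brass terminals that stand out 3 mm, 24 mm apart.
- cell_term (a point): Middle of the cell's terminal end face: 50 mm along +x from the cell's centre.
- station: The contact tester, fixed to the bench: 250 x 120 mm base plate 12 mm thick, grey housing 85 x 90 mm, 110 mm high. Origin on the bench under the housing's centre. Axes (turned up to 0.2 rad from the world's): x from the nest to the housing, y left, z up. With the lever a white contact block slides out of the housing to the terminals and may push the cell up to 5 mm towards the fence.
- nest (a point): Centre of the nest's bed (black strip 100 x 38 mm), on which the cell must lie, 20 mm above the bench, 8 mm above the base plate. Axes: the tester's. Loaded, the cell's centre is 15 mm above this point, x axes alike. Steel guides 14 mm higher than the bed stand beside the cell's ends, a fence in front, stops behind, 3 mm play all round; the middle 66 mm of each long side is open for fingers.
- catch_tab (a point): Middle of the catch's free end, the place to take it: a steel bar with a dark end piece 34 long x 12 thick (along the tester's x) x 18 mm high, at the left side of the housing's top, sticking out to the left, clear on all sides by 40 mm. Grip it across its 12 mm thickness (fingers closing along the tester's x) from above, or lift it from below.
- catch_hinge (a point): Point on the catch's hinge axis (which runs along the tester's x), 90 mm from catch_tab, 122 mm above the bench, on top of the housing. Flipping swings catch_tab up about it, in the tester's y-z plane.
- catch (a joint): Catch angle in rad: 0 lying level (to the left, +y of the tester) in front of a lug on the lever's shaft, which it blocks; grows as the free end goes up; 1.57 upright, stop at 1.7. Starts at 0 to 0.2. Stiff hinge (about 0.1 N m): stays where it is left.
- lever_grip (a point): Middle of the lever's grip: a pale horizontal round bar 18 mm thick, 98 mm long (49 mm either side of this point, along the tester's y), carried at its left end by a flat steel arm on the right side of the housing. Free on all sides; grip it from above with the fingers closing along the tester's x (it turns in the grip) or hook it from behind. About 225 mm above the bench at the start.
- lever_pivot (a point): Point on the lever's axis (which runs along the tester's y), 90 mm above the bench, 150 mm from lever_grip and in the same upright plane; 143 mm to the right of catch_hinge and 13 mm beyond it (tester axes). The grip moves on a circle of 150 mm about it.
- lever (a joint): Lever angle in rad: 0 at rest (the arm leans 0.45 rad away from the robot past upright), grows as the grip is pulled along the tester's -x towards the robot; stop at 1.1 (arm leaning 0.65 rad to the robot's side). A spring pulls it back to 0: about 3 N at the grip at first, 6.5 N at the stop. Blocked while the catch is down.
- holder: Bystander, to be left alone: the black block, 70 x 60 x 30 mm, holding two upright round cells, 70 mm high in all (origin under its centre)
- driver: Bystander, to be left alone: the screwdriver, 160 mm long, lying on the bench (origin on the bench under its middle)
- tape: Bystander, to be left alone: the roll of pale tape, 84 mm across, 20 mm high (origin under its centre)
- jar: Bystander, to be left alone: the small glass jar with a metal cap, 56 mm across, 60 mm high (origin under its centre)
- tray: Bystander, to be left alone: the open grey tray, 120 x 90 x 30 mm (origin under its centre)
- wrench: Bystander, to be left alone: the steel wrench, 150 mm long, lying on the bench (origin on the bench under its middle)
- case: Bystander, to be left alone: the flat clear case with a white lid, 104 x 74 x 36 mm (origin under its centre)
There are look-alikes about, which are no part of the job. Leave any brown or green look-alike of the part that bears cell_mid alone.

How it is judged:
By the outcome, as a careful person would: the job done as asked, in the order asked, and still so for the second after the job is handed in, while the arm keeps its last pose, push and grip.
It also fails if it takes over 67 s, if anything falls off the work surface, if the arm or the gripper's body presses on something with over 40 N, if the wrist force passes 120 N, or if a joint passes its speed limit or range.

## Working session

There is one attempt and no reset: what is moved stays moved. The work goes in short steps, Python scripts to look and compute and a tool call to move; the robot and the scene stay as the last step left them, time stands still between calls to the robot, and variables do not carry over. Pictures are saved under pics/ and viewed, about 8 in all and at most 12, crops included, and the job is handed in when it is done.

Besides the shell and the picture viewer there is one more tool, called after "Emit:" by a JSON object that holds its "fn" and its "kwargs". apply_moves: Moves the arm, as the interface text tells. Its arguments: {"type":"object","properties":{"plan":{"type":"array","items":{"type":"object","properties":{"dr":{"type":"array","items":{"type":"number"}},"delta_pos":{"type":"array","items":{"type":"number"}},"grip":{"type":"number"}}}}},"required":["plan"]}

```bash
mkdir -p pics
cat > h.py <<'E'
import numpy as np, cv2
from station import *
from scipy.spatial.transform import Rotation as R
def cam(n):
    s=read_state(); p=read_camera(n)
    if n=="wrist":
        T=np.eye(4); T[:3,:3]=R.from_rotvec(s["tcp_rot"]).as_matrix(); T[:3,3]=s["ee_pos"]
        p["cam_to_world"]=T@np.array(p["mount"])
    return p
def px(p,u,v,z=None):
    """pixel -> world: by depth, or on the plane of height z"""
    T=np.array(p["cam_to_world"]); r=np.array([(u-p["cx"])/p["fx"],(v-p["cy"])/p["fy"],1.])
    if z is None:
        w=p["depth"][max(0,int(v)-2):int(v)+3,max(0,int(u)-2):int(u)+3]; w=w[w>0]
        d=np.median(w) if w.size else np.nan
    else: d=(z-T[2,3])/(T[:3,:3]@r)[2]
    return (T[:3,:3]@(r*d)+T[:3,3]).round(4)
def proj(p,P):
    c=np.linalg.inv(np.array(p["cam_to_world"]))@np.append(P,1); return c[:2]/c[2]*[p["fx"],p["fy"]]+[p["cx"],p["cy"]]
def save(p,n,crop=None,k=1):
    im=p["image"][...,::-1]
    if crop: a,b,c,d=crop; im=im[b:d,a:c]
    cv2.imwrite("pics/"+n,cv2.resize(im,None,fx=k,fy=k,interpolation=cv2.INTER_CUBIC))
def grid(p,z0=0.003,z1=1):
    """world points of all pixels"""
    v,u=np.mgrid[:480,:640]; d=p["depth"]; T=np.array(p["cam_to_world"])
    c=np.stack([(u-p["cx"])/p["fx"]*d,(v-p["cy"])/p["fy"]*d,d],-1)
    return c@T[:3,:3].T+T[:3,3]
E
cat > a.py <<'E'
from h import *
s=read_state(); print(s)
for c in("top","side"):
    p=cam(c); save(p,c+"0.png"); print(c,np.array(p["cam_to_world"]).round(3).tolist(),p["fx"])
    for n in "cell_mid cell_term station nest catch_tab catch_hinge lever_grip lever_pivot holder driver tape jar tray wrench case".split():
        for r in place_of(p,n)[:3]:
            u,v=r["position"][0]*640,r["position"][1]*480
            print(n,round(r["p"],2),int(u),int(v),px(p,u,v))
print(grip_depth)
E
python3 a.py
```

```text
{'clock': 0.0, 'qpos': array([-1.36645759e+00,  5.28519126e-01,  1.43392576e+00, -5.21090510e-05,
        1.18139739e+00, -1.78478030e-01]), 'joint_vel': array([-0.0009376 ,  0.00075707, -0.00141452, -0.00164903,  0.00107864,
        0.00018392]), 'tau': array([ 2.66355328e-04, -4.40044105e+01, -1.76593941e+01,  6.31426298e-02,
        5.84447093e-02, -1.88136701e-04]), 'ee_pos': array([ 0.2333303 , -0.57900086,  0.22153165]), 'tcp_rot': array([-3.08200495e+00, -5.97264822e-01,  1.21287453e-04]), 'contact_force': array([ 0.22668527, -0.05578476,  0.6085686 ]), 'ft_torque': array([-0.04074465, -0.03232506,  0.06466635]), 'width': 0.9991592680016751}
top [[-0.006, -0.984, 0.178, 0.296], [-1.0, 0.008, 0.009, -0.012], [-0.01, -0.178, -0.984, 1.44], [0.0, 0.0, 0.0, 1.0]] 590.3397492495183
cell_mid 0.88 176 330 [0.3231 0.3461 0.0303]
cell_mid 0.87 204 266 [0.4737 0.2851 0.0295]
cell_mid 0.82 263 248 [0.516  0.1428 0.0296]
cell_term 0.97 272 227 [ 5.730e-01  1.245e-01 -1.000e-04]
cell_term 0.85 196 245 [5.296e-01 3.126e-01 1.000e-04]
cell_term 0.82 188 311 [0.3668 0.3211 0.0202]
station 0.6
[... 1122 characters left out ...]
]
station 0.51 320 183 [ 0.6526 -0.1779  0.234 ]
station 0.2 372 211 [ 0.5815 -0.4419  0.0054]
nest 0.62 353 283 [ 0.4865 -0.0332  0.0217]
catch_tab 0.65 315 242 [ 0.6046 -0.0336  0.1286]
catch_tab 0.44 298 257 [0.6075 0.0593 0.1415]
catch_hinge 0.59 312 246 [ 0.6017 -0.0078  0.1339]
lever_grip 0.61 318 182 [ 0.7963 -0.4576  0.0636]
holder 0.78 396 243 [ 0.4327 -0.2589  0.0289]
driver 0.67 241 340 [0.6627 0.2782 0.0138]
driver 0.32 317 273 [ 0.5892 -0.0088  0.0409]
tape 0.76 241 302 [7.508e-01 1.454e-01 5.000e-04]
tape 0.57 242 341 [0.6613 0.2773 0.0115]
jar 0.64 344 223 [ 0.6304 -0.3041  0.0232]
wrench 0.63 372 211 [ 0.5816 -0.4416  0.0051]
case 0.82 293 243 [ 0.7349 -0.1393  0.0201]
0.0187
```

View pics/top0.png

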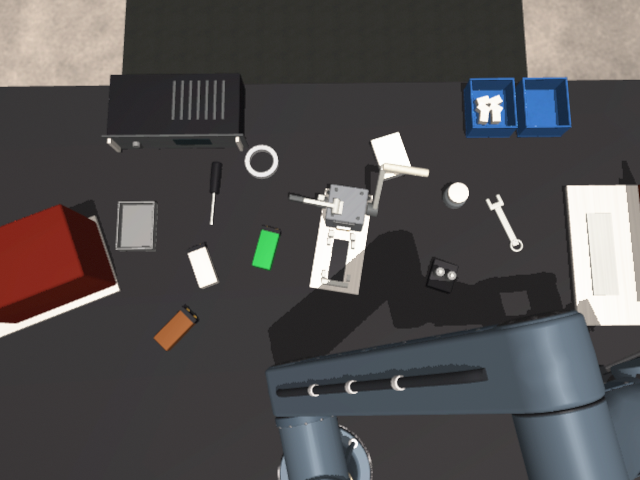

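```bash
cat > b.py <<'E'
from h import *
p=cam("top"); save(p,"cells.png",(130,190,390,370),3)
G=grid(p)
def rect(m,name):
    q=G[m][:,:2].astype(np.float32); r=cv2.minAreaRect(q); print(name,len(q),[np.round(x,4) for x in r])
def box(u0,v0,u1,v1,z0,z1):
    m=np.zeros((480,640),bool); m[v0:v1,u0:u1]=1; return m&(G[...,2]>z0)&(G[...,2]<z1)
# blobs at 30 mm height
m=((G[...,2]>.024)&(G[...,2]<.036)).astype(np.uint8)
n,l,st,c=cv2.connectedComponentsWithStats(m)
for i in range(1,n):
    if st[i,4]>150: rect(l==i,(i,c[i].round()))
rect(box(290,170,400,260,.105,.116),"housing top")
rect(box(260,170,320,230,.125,.2),"catch")
rect(box(380,140,450,200,.2,.26),"lever")
E
python3 b.py
```

```text
(10, array([489., 109.])) 368 [array([ 0.8656, -0.4221]), array([0.0706, 0.065 ]), np.float64(2.0387)]
(22, array([390., 151.])) 528 [array([ 0.7534, -0.1694]), array([0.0931, 0.0744]), np.float64(17.2549)]
(64, array([606., 254.])) 7197 [array([ 0.4985, -0.6857]), array([0.1758, 0.3408]), np.float64(89.4159)]
(74, array([266., 248.])) 755 [array([0.5192, 0.1374]), array([0.0469, 0.1014]), np.float64(75.6202)]
(90, array([202., 266.])) 746 [array([0.4767, 0.2918]), array([0.102 , 0.0467]), np.float64(20.302)]
(102, array([442., 276.])) 529 [array([ 0.4483, -0.2861]), array([0.0608, 0.071 ]), np.float64(71.4486)]
(134, array([175., 329.])) 789 [array([0.3267, 0.3512]), array([0.0472, 0.0996]), np.float64(46.3448)]
housing top 1170 [array([ 0.6051, -0.0661]), array([0.1243, 0.0858]), np.float64(80.4855)]
catch 188 [array([0.6109, 0.0408]), array([0.068 , 0.0234]), np.float64(89.908)]
lever 439 [array([ 0.6529, -0.1769]), array([0.104 , 0.0273]), np.float64(88.4186)]
```

View pics/cells.png

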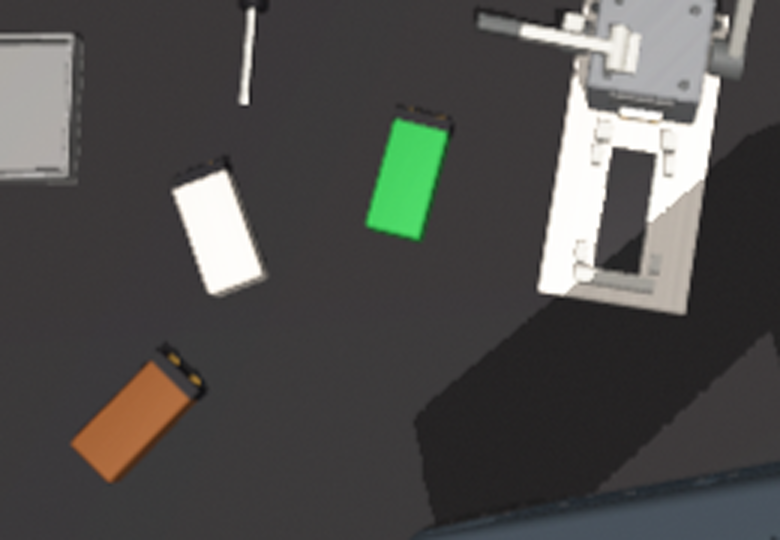

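Three look-alikes: white/aluminium (203,266), green (265,248) and brown (176,330). The enlarged crop shows that the one at (203,266) is the plain aluminium cell, with its terminals at the upper end (yaw about +20°). The tester's yaw is about −9.5°. I'll move above the nest for a closer look.

Emit:
{"fn": "apply_moves", "kwargs": {"plan": [{"delta_pos":[4,10,6],"dr":[0,0,-8],"grip":1},{"delta_pos":[22,53,14],"dr":[0,0,-31],"grip":1},{"delta_pos":[22,53,14],"dr":[0,0,-31],"grip":1},{"delta_pos":[22,53,14],"dr":[0,0,-31],"grip":1},{"delta_pos":[22,53,14],"dr":[0,0,-31],"grip":1},{"delta_pos":[22,53,14],"dr":[0,0,-31],"grip":1},{"delta_pos":[22,53,14],"dr":[0,0,-31],"grip":1},{"delta_pos":[22,53,14],"dr":[0,0,-31],"grip":1},{"delta_pos":[22,53,14],"dr":[0,0,-31],"grip":1},{"delta_pos":[22,53,14],"dr":[0,0,-31],"grip":1},{"delta_pos":[22,53,14],"dr":[0,0,-31],"grip":1},{"delta_pos":[22,53,14],"dr":[0,0,-31],"grip":1},{"delta_pos":[22,53,14],"dr":[0,0,-31],"grip":1}]}}

```text
clock: 3.28
ee_pos: [0.453, -0.0508, 0.3622]
tcp_rot: [3.131, -0.251, -0.001]
contact_force: [0.2, 1.2, 0.1]
width: 1.001
```

```bash
cat > c.py <<'E'
from h import *
p=cam("wrist"); save(p,"w1.png"); np.savez("w1.npz",d=p["depth"]); print(p["fx"],np.array(p["cam_to_world"]).round(3).tolist())
for n in "nest station catch_tab catch_hinge lever_grip lever_pivot".split():
    for r in place_of(p,n)[:2]:
        u,v=r["position"][0]*640,r["position"][1]*480
        print(n,round(r["p"],2),int(u),int(v),px(p,u,v), px(p,u,v,.02) if n=="nest" else "")
G=grid(p)
for lo,hi in((.009,.0155),(.0165,.0235),(.03,.038),(.106,.114)):
    m=((G[...,2]>lo)&(G[...,2]<hi)).astype(np.uint8); n,l,st,c=cv2.connectedComponentsWithStats(m)
    for i in range(1,n):
        if st[i,4]>200:
            r=cv2.minAreaRect(G[l==i][:,:2].astype(np.float32)); print(lo,st[i,:5],[np.round(x,4) for x in r],G[l==i][:,2].mean().round(4))
E
python3 c.py
```

```text
411.83365718837473 [[-0.158, -0.944, -0.289, 0.533], [-0.987, 0.152, 0.045, -0.064], [0.002, 0.292, -0.956, 0.525], [0.0, 0.0, 0.0, 1.0]]
station 0.69 301 49 [ 0.5918 -0.0582  0.1104] 
catch_tab 0.81 161 39 [0.6125 0.0551 0.1469] 
catch_hinge 0.68 267 42 [ 0.5995 -0.0299  0.1299] 
lever_grip 0.54 162 41 [0.6108 0.0551 0.1464] 
0.009 [  4   0  30 118 494] [array([0.6459, 0.2694]), array([0.0179, 0.1238]), np.float64(80.6198)] 0.0135
0.009 [ 251   28  104  185 8740] [array([ 0.5226, -0.0435]), array([0.1201, 0.213 ]), np.float64(80.6553)] 0.0121
0.009 [ 34 161  54  70 261] [array([0.4872, 0.2701]), array([0.0995, 0.0044]), np.float64(19.2387)] 0.0124
0.0165 [  0   0  17  45 423] [array([0.6817, 0.2591]), array([0.0158, 0.0459]), np.float64(68.39)] 0.0204
0.0165 [ 287  110   32   85 2678] [array([ 0.4915, -0.0382]), array([0.0375, 0.0995]), np.float64(80.8309)] 0.0201
0.0165 [ 30 161  55  72 295] [array([0.4875, 0.2698]), array([0.1   , 0.0048]), np.float64(18.8875)] 0.02
0.03 [ 130  106   42   88 1466] [array([0.5224, 0.1363]), array([0.0466, 0.0991]), np.float64(75.5752)] 0.0307
0.03 [ 484  121   64   66 1516] [array([ 0.4517, -0.2867]), array([0.0583, 0.0685]), np.float64(71.386)] 0.0311
0.03 [  0 162  32  24 224] [array([0.5176, 0.3031]), array([0.0206, 0.0434]), np.float64(20.7956)] 0.0307
0.03 [277 198  52   9 436] [array([ 0.435 , -0.0289]), array([0.0622, 0.0099]), np.float64(80.7662)] 0.034
0.106 [ 248    0  100   79 6311] [array([ 0.6005, -0.0562]), array([0.0898, 0.0658]), np.float64(80.9045)] 0.1101
```

View pics/w1.png

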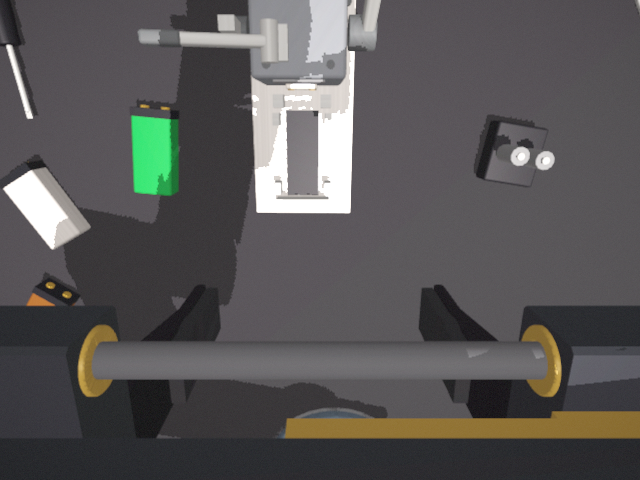

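Nest bed is at (0.4915, −0.0382, 0.020), yaw −9.2°. The cell at wrist pixel (47,205) is bare metal with no colour. Next I'll hover over it.

Emit:
{"fn": "apply_moves", "kwargs": {"plan": [{"delta_pos":[1,6,-1],"dr":[0,0,8],"grip":1},{"delta_pos":[2,12,-3],"dr":[0,0,16],"grip":1},{"delta_pos":[2,18,-6],"dr":[0,0,24],"grip":1},{"delta_pos":[2.7,24,-10],"dr":[0,0,29.3],"grip":1},{"delta_pos":[2.7,30,-14],"dr":[0,0,29.3],"grip":1},{"delta_pos":[2.7,34.2,-18],"dr":[0,0,29.3],"grip":1},{"delta_pos":[2.7,34.2,-18],"dr":[0,0,29.3],"grip":1},{"delta_pos":[2.7,34.2,-18],"dr":[0,0,29.3],"grip":1},{"delta_pos":[2.7,34.2,-18],"dr":[0,0,29.3],"grip":1}]}}

```text
clock: 4.75
ee_pos: [0.4815, 0.2909, 0.1838]
tcp_rot: [3.093, 0.549, 0.003]
contact_force: [0.3, -0.1, 0.3]
width: 0.998
```

```bash
cat > d.py <<'E'
from h import *
s=read_state();p=cam("wrist"); print(s["ee_pos"].round(4),np.degrees(R.from_rotvec(s["tcp_rot"]).as_matrix()[:,0]).round(2), s["tcp_rot"].round(4))
save(p,"w2.png")
G=grid(p)
m=((G[...,2]>.025)&(G[...,2]<.036)).astype(np.uint8); n,l,st,c=cv2.connectedComponentsWithStats(m)
for i in range(1,n):
    if st[i,4]>400:
        r=cv2.minAreaRect(G[l==i][:,:2].astype(np.float32)); print(st[i,:5],[np.round(x,4) for x in r],G[l==i][:,2].mean().round(4),p["image"][l==i].mean(0))
E
python3 d.py
```

```text
[0.4815 0.2909 0.1838] [53.8  19.71  0.11] [3.093  0.5489 0.0032]
[   0    0   45  184 1870] [array([0.4954, 0.5231]), array([0.1259, 0.0064]), np.float64(19.6181)] 0.0306 [79.80802139 27.91871658 21.9144385 ]
[  58    0  154  116 2293] [array([0.5618, 0.4584]), array([0.091 , 0.0823]), np.float64(89.9787)] 0.0292 [171.47099869 168.93589184 169.15830789]
[ 284  158   62  122 7030] [array([0.4805, 0.2922]), array([0.0995, 0.0465]), np.float64(20.7626)] 0.0303 [194.92261735 188.95277383 184.92958748]
[ 452  170  129  128 7103] [array([0.5225, 0.1381]), array([0.0481, 0.1005]), np.float64(75.2419)] 0.0303 [ 71.74306631 211.59749402 118.51837252]
[215 309  35  32 640] [array([0.3688, 0.3274]), array([0.0291, 0.0285]), np.float64(15.875)] 0.0301 [66.1515625 51.3296875 43.446875 ]
```

View pics/w2.png

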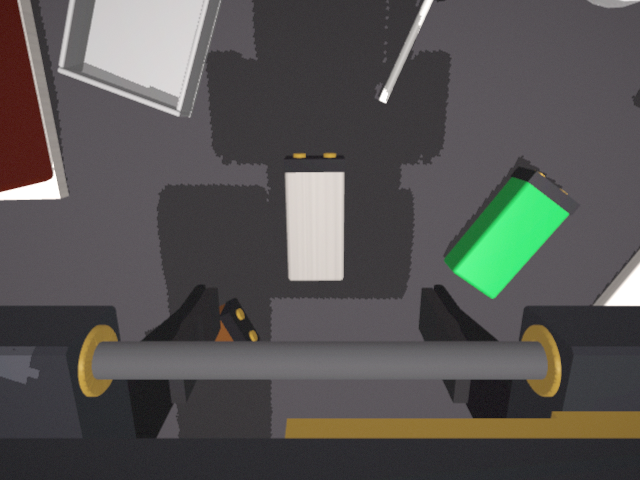

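White cell in the centre (315,220), terminals at (300,156) and (330,156): this is the plain aluminium one. Descending and gripping.

Emit:
{"fn": "apply_moves", "kwargs": {"plan": [{"delta_pos":[-0.1,0.1,-6],"dr":[0,0,0.7],"grip":1},{"delta_pos":[-0.1,0.1,-12],"dr":[0,0,0.7],"grip":1},{"delta_pos":[-0.1,0.1,-15.5],"dr":[0,0,0.7],"grip":1},{"delta_pos":[-0.1,0.1,-17.2],"dr":[0,0,0.7],"grip":1},{"delta_pos":[-0.1,0.1,-17.7],"dr":[0,0,0.7],"grip":1},{"delta_pos":[-0.1,0.1,-17.7],"dr":[0,0,0.7],"grip":1},{"delta_pos":[-0.1,0.1,-17.7],"dr":[0,0,0.7],"grip":0.3},{"delta_pos":[-0.1,0.1,-17.7],"dr":[0,0,0.7],"grip":0.3},{"delta_pos":[-0.1,0.1,-17.7],"dr":[0,0,0.7],"grip":0.3},{"delta_pos":[-0.1,0.1,-17.7],"dr":[0,0,0.7],"grip":0.3},{"delta_pos":[-0.1,0.1,-17.7],"dr":[0,0,0.7],"grip":0.3},{"delta_pos":[-0.1,0.1,-17.7],"dr":[0,0,0.7],"grip":0.3}]}}

```text
clock: 6.3
ee_pos: [0.4805, 0.2921, 0.0071]
tcp_rot: [-3.09, -0.566, -0.004]
contact_force: [-1.3, 1.8, 0.8]
width: 0.525
```

```bash
python3 -c "
from h import *
s=read_state();M=R.from_rotvec(s['tcp_rot']).as_matrix();print(s['ee_pos'].round(4),np.degrees(np.arctan2(M[1,0],M[0,0])),M[:,2].round(4),s['width'],s['contact_force'])"
```

```text
[0.4805 0.2921 0.0071] 20.775644914792558 [ 2.4e-03  9.0e-04 -1.0e+00] 0.5253431916310864 [-1.33746349  1.75029071  0.77688427]
```

Emit:
{"fn": "apply_moves", "kwargs": {"plan": [{"delta_pos":[0,0,3],"dr":[0,0,0],"grip":0.3},{"delta_pos":[0,0,7],"dr":[0,0,0],"grip":0.3},{"delta_pos":[0,-3,10],"dr":[0,0,-4],"grip":0.3},{"delta_pos":[0.3,-8,11],"dr":[0,0,-10],"grip":0.3},{"delta_pos":[0.6,-13.5,11],"dr":[0,0,-17],"grip":0.3},{"delta_pos":[0.9,-19,11],"dr":[0,0,-24],"grip":0.3},{"delta_pos":[1.1,-24.5,11],"dr":[0,0,-29],"grip":0.3},{"delta_pos":[1.1,-29,11],"dr":[0,0,-30],"grip":0.3},{"delta_pos":[1.1,-32,10],"dr":[0,0,-30],"grip":0.3},{"delta_pos":[1.1,-33,8],"dr":[0,0,-30],"grip":0.3},{"delta_pos":[1.1,-33,8],"dr":[0,0,-30],"grip":0.3},{"delta_pos":[1.1,-33,8],"dr":[0,0,-30],"grip":0.3}]}}

```text
clock: 7.8
ee_pos: [0.4912, -0.0374, 0.0872]
tcp_rot: [3.131, -0.252, 0.003]
contact_force: [0.0, 0.1, -1.7]
width: 0.527
```

```bash
cat > e.py <<'E'
from h import *
s=read_state();M=R.from_rotvec(s['tcp_rot']).as_matrix();print(s['ee_pos'].round(4),np.degrees(np.arctan2(M[1,0],M[0,0])),M[:,2].round(4),s['width'])
p=cam("wrist"); save(p,"w3.png"); G=grid(p)
zt=s['ee_pos'][2]
for lo,hi,nm in((zt+.012,zt+.034,"cell"),(.009,.0155,"plate"),(.0165,.0235,"bed"),(.03,.038,"guides"),(.106,.114,"top")):
    m=((G[...,2]>lo)&(G[...,2]<hi)).astype(np.uint8); n,l,st,c=cv2.connectedComponentsWithStats(m)
    for i in range(1,n):
        if st[i,4]>200:
            r=cv2.minAreaRect(G[l==i][:,:2].astype(np.float32)); print(nm,st[i,:5],[np.round(x,4) for x in r],G[l==i][:,2].mean().round(4))
E
python3 e.py
```

```text
[ 0.4912 -0.0374  0.0872] -9.201232912152044 [ 1.8e-03 -2.0e-04 -1.0e+00] 0.526797496590297
cell [  174     0   376   130 32414] [array([ 0.583 , -0.0668]), array([0.1194, 0.0393]), np.float64(82.9599)] 0.1101
cell [  222   193   197   148 19420] [array([ 0.5159, -0.043 ]), array([0.0688, 0.0563]), np.float64(79.6729)] 0.1102
cell [ 263  379  114   39 4379] [array([ 0.4632, -0.0342]), array([0.0461, 0.0203]), np.float64(80.7702)] 0.1103
plate [  212   124   214   194 16675] [array([ 0.5073, -0.0406]), array([0.1203, 0.1191]), np.float64(80.6753)] 0.0123
plate [  24  164   48  155 1028] [array([0.5225, 0.1141]), array([0.0165, 0.0962]), np.float64(84.4973)] 0.0123
bed [   0  165   65  160 1338] [array([0.5235, 0.1145]), array([0.0958, 0.026 ]), np.float64(0.8228)] 0.02
bed [ 284  172   69   20 1314] [array([ 0.5357, -0.0451]), array([0.0382, 0.0108]), np.float64(80.6639)] 0.0202
guides [254 142  25  28 672] [array([ 0.5553, -0.021 ]), array([0.0122, 0.0138]), np.float64(80.6336)] 0.0341
guides [358 142  25  29 671] [array([ 0.5464, -0.0742]), array([0.0123, 0.0141]), np.float64(80.816)] 0.0342
guides [   0  172   50  166 3403] [array([0.5205, 0.1279]), array([0.027 , 0.0988]), np.float64(74.2521)] 0.0306
guides [254 180  16  24 251] [array([ 0.5372, -0.015 ]), array([0.008 , 0.0118]), np.float64(79.7134)] 0.034
guides [367 181  16  19 207] [array([ 0.5286, -0.0743]), array([0.0081, 0.0093]), np.float64(81.5748)] 0.0341
top [  176     0   287   125 26655] [array([ 0.5859, -0.0532]), array([0.0901, 0.0364]), np.float64(80.8529)] 0.1102
top [  230   205   180   136 17685] [array([ 0.5146, -0.0427]), array([0.0653, 0.0537]), np.float64(79.6729)] 0.1104
top [ 263  379  114   39 4379] [array([ 0.4632, -0.0342]), array([0.0461, 0.0203]), np.float64(80.7702)] 0.1103
```

View pics/w3.png

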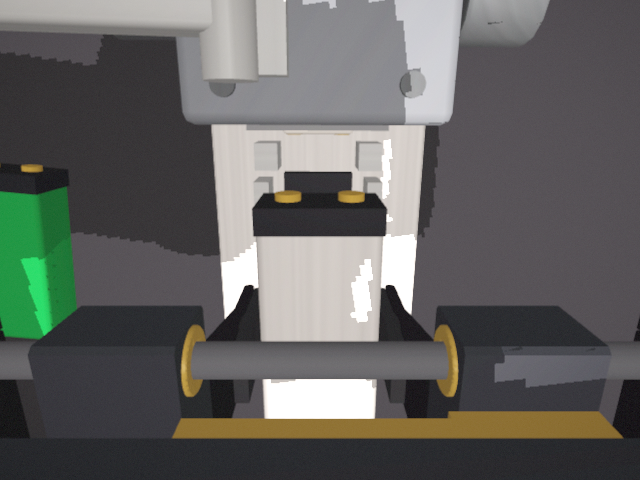

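The cell is in the grip above the nest and lined up: its yaw and the bed's yaw are both about −9.2°, and the lateral error is under 1 mm. Lowering gently.

Emit:
{"fn": "apply_moves", "kwargs": {"plan": [{"delta_pos":[0.05,-0.07,-2],"dr":[0,0,0],"grip":0.3},{"delta_pos":[0.05,-0.07,-3.5],"dr":[0,0,0],"grip":0.3},{"delta_pos":[0.05,-0.07,-4.3],"dr":[0,0,0],"grip":0.3},{"delta_pos":[0.05,-0.07,-4.9],"dr":[0,0,0],"grip":0.3},{"delta_pos":[0.05,-0.07,-5.4],"dr":[0,0,0],"grip":0.3},{"delta_pos":[0.05,-0.07,-5.7],"dr":[0,0,0],"grip":0.3},{"delta_pos":[0.05,-0.07,-5.9],"dr":[0,0,0],"grip":0.3},{"delta_pos":[0.05,-0.07,-5.95],"dr":[0,0,0],"grip":0.3},{"delta_pos":[0.05,-0.07,-5.95],"dr":[0,0,0],"grip":0.3}]}}

```text
clock: 8.98
ee_pos: [0.4921, -0.0381, 0.0281]
tcp_rot: [3.131, -0.251, 0.005]
contact_force: [-0.3, 0.1, -1.1]
width: 0.527
```

Emit:
{"fn": "apply_moves", "kwargs": {"plan": [{"delta_pos":[0,0,-0.05],"dr":[0,0,0],"grip":0.3},{"delta_pos":[0,0,-0.1],"dr":[0,0,0],"grip":0.3},{"delta_pos":[0,0,-0.1],"dr":[0,0,0],"grip":0.3}]}}

```text
clock: 9.35
ee_pos: [0.4922, -0.0381, 0.0271]
tcp_rot: [3.131, -0.251, 0.005]
contact_force: [0.5, -0.0, -1.7]
width: 0.526
```

Emit:
{"fn": "apply_moves", "kwargs": {"plan": [{"delta_pos":[0,0,-0.05],"dr":[0,0,0],"grip":0.3},{"delta_pos":[0,0,-0.05],"dr":[0,0,0],"grip":0.3}]}}

```text
clock: 9.6
ee_pos: [0.4922, -0.0381, 0.0271]
tcp_rot: [3.131, -0.251, 0.005]
contact_force: [-0.2, -0.2, 5.7]
width: 0.528
```

The cell is resting on the bed (5.7 N). Releasing and rising.

Emit:
{"fn": "apply_moves", "kwargs": {"plan": [{"delta_pos":[0,0,0],"dr":[0,0,0],"grip":0.85},{"delta_pos":[0,0,0],"dr":[0,0,0],"grip":0.85},{"delta_pos":[0,0,0],"dr":[0,0,0],"grip":0.85},{"delta_pos":[0,0,0],"dr":[0,0,0],"grip":0.85},{"delta_pos":[0,0,2],"dr":[0,0,0],"grip":0.85},{"delta_pos":[0,0,6],"dr":[0,0,0],"grip":0.85},{"delta_pos":[0,0,12],"dr":[0,0,0],"grip":0.85},{"delta_pos":[0,2,18],"dr":[0,0,0],"grip":0.85},{"delta_pos":[0,2,24],"dr":[0,0,0],"grip":0.85},{"delta_pos":[0,2,29],"dr":[0,0,0],"grip":0.85},{"delta_pos":[0,2,29],"dr":[0,0,0],"grip":0.85},{"delta_pos":[0,2,29],"dr":[0,0,0],"grip":0.85}]}}

```text
clock: 11.1
ee_pos: [0.4913, -0.0179, 0.3164]
tcp_rot: [3.131, -0.251, 0.003]
contact_force: [-1.2, -0.8, 0.2]
width: 0.851
```

```bash
cat > f.py <<'E'
from h import *
s=read_state(); print(s['ee_pos'].round(4))
p=cam("wrist"); save(p,"w4.png"); G=grid(p)
a=np.radians(-9.2); X=np.array([np.cos(a),np.sin(a)]); Y=np.array([-X[1],X[0]]); N=np.array([.4915,-.0382])
L=np.stack([(G[...,:2]-N)@X,(G[...,:2]-N)@Y,G[...,2]],-1)   # nest frame
c=L[(abs(L[...,0])<.07)&(abs(L[...,1])<.035)&(abs(L[...,2]-.05)<.006)]
r=cv2.minAreaRect(c[:,:2].astype(np.float32)); print("cell in nest",[np.round(x,4) for x in r],c[:,2].mean(),c[:,2].min(),c[:,2].max())
for nm,(x0,x1,y0,y1,z0,z1) in dict(catch=(.07,.18,.05,.14,.118,.2),hinge=(.07,.18,-.03,.05,.118,.2),lever=(.05,.3,-.25,-.1,.17,.3)).items():
    m=(L[...,0]>x0)&(L[...,0]<x1)&(L[...,1]>y0)&(L[...,1]<y1)&(L[...,2]>z0)&(L[...,2]<z1); q=L[m]
    if len(q)<20: print(nm,len(q)); continue
    print(nm,len(q),q.min(0).round(4),q.max(0).round(4))
    if nm=="catch":
        for y in np.arange(.05,.14,.01):
            k=q[abs(q[:,1]-y)<.005]
            if len(k)>3: print(y.round(3),len(k),"x",np.percentile(k[:,0],[3,97]).round(4),"z",np.percentile(k[:,2],[50,97]).round(4))
for n in "catch_tab catch_hinge lever_grip".split():
    for r in place_of(p,n)[:2]:
        u,v=r["position"][0]*640,r["position"][1]*480
        w=px(p,u,v); print(n,round(r["p"],2),int(u),int(v),w,((w[:2]-N)@X).round(4),((w[:2]-N)@Y).round(4))
E
python3 f.py
```

```text
[ 0.4913 -0.0179  0.3164]
cell in nest [array([ 0.0012, -0.0019]), array([0.0456, 0.1001]), np.float64(89.9948)] 0.05015154309932913 0.04400198687586354 0.05340614572969754
catch 2126 [0.1013 0.0501 0.1183] [0.1262 0.131  0.1508]
0.05 187 x [0.1024 0.1254] z [0.1339 0.1356]
0.06 430 x [0.1027 0.1255] z [0.1345 0.1367]
0.07 239 x [0.1024 0.1238] z [0.1368 0.1387]
0.08 201 x [0.1024 0.112 ] z [0.1387 0.1407]
0.09 201 x [0.1024 0.1117] z [0.1406 0.1422]
0.1 236 x [0.1015 0.1127] z [0.1436 0.1461]
0.11 256 x [0.1014 0.1127] z [0.1458 0.1477]
0.12 252 x [0.1015 0.1131] z [0.1475 0.1495]
0.13 124 x [0.1016 0.1129] z [0.1486 0.1503]
hinge 1609 [0.0902 0.009  0.118 ] [0.1243 0.0499 0.1352]
lever 0
catch_tab 0.83 196 76 [0.613  0.0545 0.1466] 0.1051 0.1109
catch_tab 0.74 334 73 [ 0.6019 -0.0496  0.1102] 0.1108 0.0064
catch_hinge 0.63 310 77 [ 0.6001 -0.0297  0.1305] 0.1058 0.0258
```

View pics/w4.png

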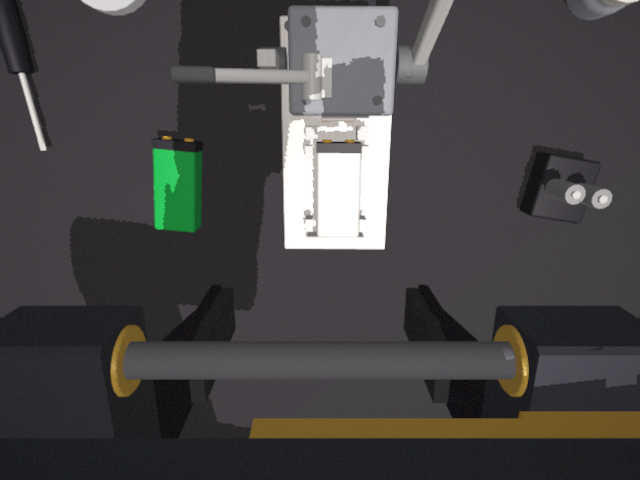

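The cell lies flat in the nest (0.050 m top, offsets 1.2 and −1.9 mm, angle 0). The catch tab is at about (0.6156, 0.0570, 0.139), angle about 0.19. Next I'll turn the tool 90° and grip the tab.

Emit:
{"fn": "apply_moves", "kwargs": {"plan": [{"delta_pos":[2,1.5,0],"dr":[0,0,10],"grip":0.4},{"delta_pos":[5,3,0],"dr":[0,0,20],"grip":0.4},{"delta_pos":[8,5,-1],"dr":[0,0,30],"grip":0.4},{"delta_pos":[11,7,-3],"dr":[0,0,40],"grip":0.4},{"delta_pos":[12.4,7.5,-5],"dr":[0,0,50],"grip":0.4},{"delta_pos":[12.4,7.5,-7],"dr":[0,0,60],"grip":0.4},{"delta_pos":[12.4,7.5,-9],"dr":[0,0,70],"grip":0.4},{"delta_pos":[12.4,7.5,-10],"dr":[0,0,80],"grip":0.4},{"delta_pos":[12.4,7.5,-11],"dr":[0,0,90],"grip":0.4},{"delta_pos":[12.4,7.5,-13],"dr":[0,0,90],"grip":0.4},{"delta_pos":[12.4,7.5,-13],"dr":[0,0,90],"grip":0.4}]}}

```text
clock: 12.68
ee_pos: [0.6133, 0.0571, 0.1824]
tcp_rot: [-2.389, -2.033, 0.008]
contact_force: [0.5, -0.3, -0.8]
width: 0.401
```

```bash
cat > g.py <<'E'
from h import *
s=read_state();M=R.from_rotvec(s['tcp_rot']).as_matrix();print(s['ee_pos'].round(4),np.degrees(np.arctan2(M[1,0],M[0,0])),M[:,2].round(4),s['width'])
p=cam("wrist"); save(p,"w5.png")
for t in ([.6156,.0570,.139],): print(proj(p,t))
E
python3 g.py
```

```text
[0.6133 0.0571 0.1824] 80.80365858586539 [-6.9e-03  1.0e-04 -1.0e+00] 0.4012266051085145
[322.65159166 268.85397732]
```

View pics/w5.png

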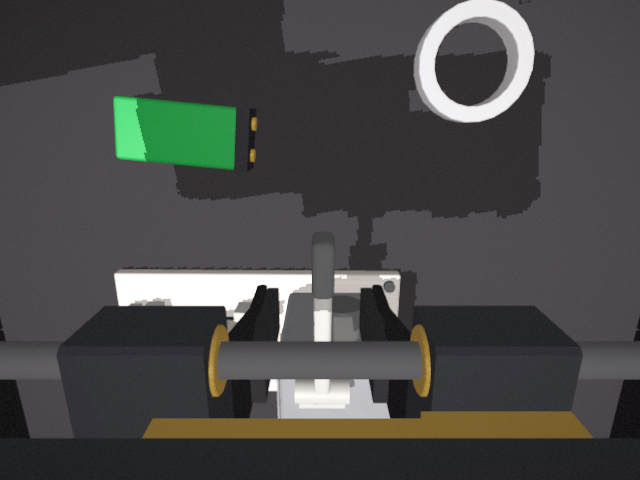

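The tab at (323,265) matches the prediction (323,269) and lies between the fingers. Descending and gripping.

Emit:
{"fn": "apply_moves", "kwargs": {"plan": [{"delta_pos":[0.2,0,-2.5],"dr":[0,0,0],"grip":0.4},{"delta_pos":[0.2,0,-4.5],"dr":[0,0,0],"grip":0.4},{"delta_pos":[0.2,0,-5.8],"dr":[0,0,0],"grip":0.4},{"delta_pos":[0.2,0,-6.2],"dr":[0,0,0],"grip":0.4},{"delta_pos":[0.2,0,-6.2],"dr":[0,0,0],"grip":0.4},{"delta_pos":[0.2,0,-6.2],"dr":[0,0,0],"grip":0.05},{"delta_pos":[0.2,0,-6.2],"dr":[0,0,0],"grip":0.05},{"delta_pos":[0.2,0,-6.2],"dr":[0,0,0],"grip":0.05},{"delta_pos":[0.2,0,-6.2],"dr":[0,0,0],"grip":0.05},{"delta_pos":[0.2,0,-6.2],"dr":[0,0,0],"grip":0.05}]}}

```text
clock: 13.98
ee_pos: [0.615, 0.0575, 0.1216]
tcp_rot: [-2.389, -2.033, 0.008]
contact_force: [-3.6, 0.8, 3.0]
width: 0.134
```

```bash
python3 -c "
from h import *
s=read_state(); print(s['ee_pos'].round(4),s['width'],s['contact_force'].round(1))
Y=np.array([.1599,.9871]); t0=.19
for t in np.linspace(t0,1.62,13)[1:]: 
  d=.09*(np.cos(t)-np.cos(t0))*100; print(t.round(2),(d*Y).round(2),(9*(np.sin(t)-np.sin(t0))).round(2))"
```

```text
[0.615  0.0575 0.1216] 0.13386165391023355 [-3.6  0.8  3. ]
0.31 [-0.04 -0.26] 1.04
0.43 [-0.1  -0.64] 2.04
0.55 [-0.18 -1.14] 2.99
0.67 [-0.28 -1.74] 3.87
0.79 [-0.4  -2.44] 4.67
0.9 [-0.52 -3.24] 5.38
1.02 [-0.67 -4.11] 5.99
1.14 [-0.82 -5.04] 6.49
1.26 [-0.98 -6.03] 6.88
1.38 [-1.14 -7.05] 7.14
1.5 [-1.31 -8.1 ] 7.28
1.62 [-1.48 -9.16] 7.29
```

Emit:
{"fn": "apply_moves", "kwargs": {"plan": [{"delta_pos":[0,-0.1,0.5],"dr":[0,0,0],"grip":0.05},{"delta_pos":[0,-0.3,1.0],"dr":[0,0,0],"grip":0.05},{"delta_pos":[-0.1,-0.6,2.0],"dr":[0,0,0],"grip":0.05},{"delta_pos":[-0.2,-1.1,3.0],"dr":[0,0,0],"grip":0.05},{"delta_pos":[-0.3,-1.7,3.9],"dr":[0,0,0],"grip":0.05},{"delta_pos":[-0.4,-2.4,4.7],"dr":[0,0,0],"grip":0.05},{"delta_pos":[-0.4,-2.4,4.7],"dr":[0,0,0],"grip":0.05}]}}

```text
clock: 14.85
ee_pos: [0.6109, 0.0326, 0.1698]
tcp_rot: [-2.39, -2.033, 0.008]
contact_force: [-2.7, 1.5, 0.6]
width: 0.141
```

Emit:
{"fn": "apply_moves", "kwargs": {"plan": [{"delta_pos":[-0.1,-0.8,0.7],"dr":[0,0,0],"grip":0.05},{"delta_pos":[-0.3,-1.7,1.3],"dr":[0,0,0],"grip":0.05},{"delta_pos":[-0.4,-2.6,1.8],"dr":[0,0,0],"grip":0.05},{"delta_pos":[-0.6,-3.6,2.2],"dr":[0,0,0],"grip":0.05},{"delta_pos":[-0.75,-4.6,2.45],"dr":[0,0,0],"grip":0.05},{"delta_pos":[-0.9,-5.65,2.6],"dr":[0,0,0],"grip":0.05},{"delta_pos":[-1.05,-6.6,2.6],"dr":[0,0,0],"grip":0.05},{"delta_pos":[-1.05,-6.6,2.6],"dr":[0,0,0],"grip":0.05},{"delta_pos":[-1.05,-6.6,2.6],"dr":[0,0,0],"grip":0.05}]}}

```text
clock: 15.98
ee_pos: [0.5999, -0.0343, 0.1968]
tcp_rot: [-2.39, -2.034, 0.011]
contact_force: [-4.3, 1.8, 5.0]
width: 0.135
```

```bash
cat > k.py <<'E'
from h import *
import sys
s=read_state(); print(s['ee_pos'].round(4),s['clock'])
p=cam("side"); save(p,sys.argv[1],(220,110,480,310),3)
E
python3 k.py s1.png
```

```text
[ 0.5999 -0.0343  0.1968] 15.975
```

View pics/s1.png

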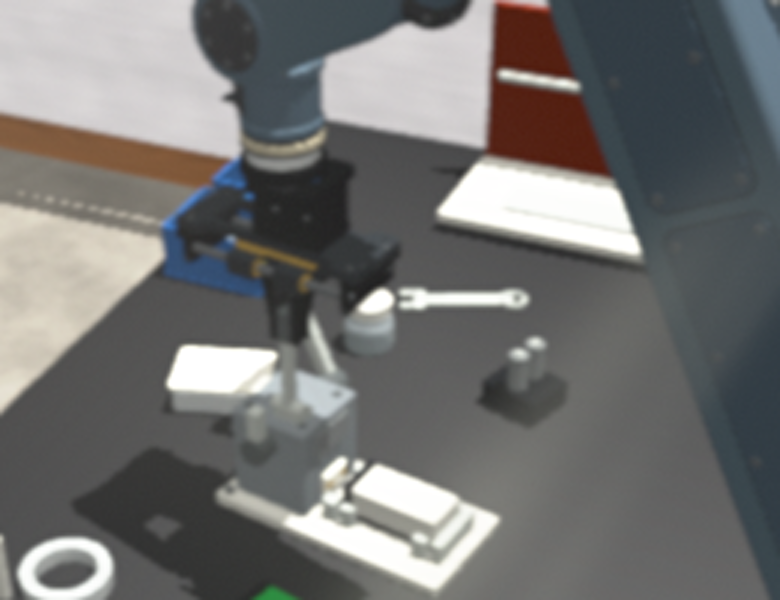

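The catch stands upright in the grip (bar at (290,370) in the crop). Releasing, rising and moving over the lever.

Emit:
{"fn": "apply_moves", "kwargs": {"plan": [{"delta_pos":[0,0,0],"dr":[0,0,0],"grip":0.45},{"delta_pos":[0,0,0],"dr":[0,0,0],"grip":0.45},{"delta_pos":[0,0,0],"dr":[0,0,0],"grip":0.45},{"delta_pos":[0,0,2],"dr":[0,0,0],"grip":0.45},{"delta_pos":[0,0,6],"dr":[0,0,0],"grip":0.45},{"delta_pos":[0,0,10],"dr":[0,0,0],"grip":0.45},{"delta_pos":[2,-5,11],"dr":[0,0,0],"grip":0.45},{"delta_pos":[4,-10,11],"dr":[0,0,0],"grip":0.45},{"delta_pos":[5.6,-15,11],"dr":[0,0,0],"grip":0.45},{"delta_pos":[5.6,-15,10],"dr":[0,0,0],"grip":0.45},{"delta_pos":[5.6,-15,10],"dr":[0,0,0],"grip":0.45}]}}

```text
clock: 17.4
ee_pos: [0.6549, -0.1838, 0.295]
tcp_rot: [-2.388, -2.031, 0.013]
contact_force: [0.4, 0.4, -0.2]
width: 0.451
```

```bash
cat > l.py <<'E'
from h import *
s=read_state(); print(s['ee_pos'].round(4))
p=cam("wrist"); save(p,"w6.png"); G=grid(p)
a=np.radians(-9.2); X=np.array([np.cos(a),np.sin(a)]); Y=np.array([-X[1],X[0]]); N=np.array([.4915,-.0382])
L=np.stack([(G[...,:2]-N)@X,(G[...,:2]-N)@Y,G[...,2]],-1)
for nm,b in dict(bar=((.1,.3),(-.18,-.08),(.19,.25)),catch=((.08,.14),(-.05,.15),(.14,.24))).items():
    m=np.all([(L[...,i]>b[i][0])&(L[...,i]<b[i][1]) for i in range(3)],0); q=L[m]; print(nm,len(q))
    if len(q): print(np.percentile(q,[2,50,98],axis=0).round(4))
print(proj(p,[.6558,-.1839,.225]))
E
python3 l.py
```

```text
[ 0.6549 -0.1838  0.295 ]
bar 3910
[[ 0.1764 -0.1584  0.2261]
 [ 0.1852 -0.1176  0.233 ]
 [ 0.1936 -0.0815  0.235 ]]
catch 950
[[0.1034 0.0163 0.1425]
 [0.1116 0.0188 0.1794]
 [0.1128 0.0299 0.2228]]
[320.5929133  252.92917693]
```

View pics/w6.png

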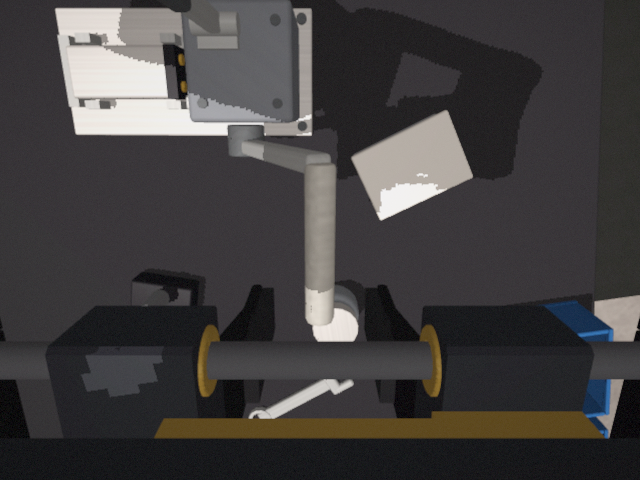

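The bar at (320,240) matches the prediction, and the catch is still upright. Descending and gripping the lever.

Emit:
{"fn": "apply_moves", "kwargs": {"plan": [{"delta_pos":[0,0,-4],"dr":[0,0,0],"grip":0.45},{"delta_pos":[0,0,-7],"dr":[0,0,0],"grip":0.45},{"delta_pos":[0,0,-8.5],"dr":[0,0,0],"grip":0.45},{"delta_pos":[0,0,-8.9],"dr":[0,0,0],"grip":0.45},{"delta_pos":[0,0,-8.9],"dr":[0,0,0],"grip":0.45},{"delta_pos":[0,0,-8.9],"dr":[0,0,0],"grip":0.1},{"delta_pos":[0,0,-8.9],"dr":[0,0,0],"grip":0.1},{"delta_pos":[0,0,-8.9],"dr":[0,0,0],"grip":0.1},{"delta_pos":[0,0,-8.9],"dr":[0,0,0],"grip":0.1},{"delta_pos":[0,0,-8.9],"dr":[0,0,0],"grip":0.1}]}}

```text
clock: 18.7
ee_pos: [0.6546, -0.1832, 0.2074]
tcp_rot: [-2.387, -2.033, 0.013]
contact_force: [-3.9, -0.6, 4.7]
width: 0.197
```

```bash
python3 -c "
from h import *
s=read_state(); print(s['ee_pos'].round(4),s['width'],s['contact_force'].round(1))
X=np.array([.9871,-.1599])
f=lambda t:(15*np.sin(.45-t),15*np.cos(.45-t))
for t in np.linspace(0,1.1,12)[1:].tolist()+[1.13]: 
  a=f(t);b=f(0);print(round(t,2),((a[0]-b[0])*X).round(2),round(a[1]-b[1],2))"
```

```text
[ 0.6546 -0.1832  0.2074] 0.1967239670597375 [-3.9 -0.6  4.7]
0.1 [-1.36  0.22] 0.58
0.2 [-2.78  0.45] 1.03
0.3 [-4.23  0.68] 1.32
0.4 [-5.7   0.92] 1.47
0.5 [-7.18  1.16] 1.47
0.6 [-8.65  1.4 ] 1.32
0.7 [-10.1    1.64] 1.03
0.8 [-11.52   1.87] 0.58
0.9 [-12.88   2.09] 0.0
1.0 [-14.18   2.3 ] -0.72
1.1 [-15.4    2.49] -1.57
1.13 [-15.75   2.55] -1.84
```

Emit:
{"fn": "apply_moves", "kwargs": {"plan": [{"delta_pos":[-0.7,0.1,0.3],"dr":[0,0,0],"grip":0.1},{"delta_pos":[-1.4,0.2,0.6],"dr":[0,0,0],"grip":0.1},{"delta_pos":[-2.8,0.45,1.0],"dr":[0,0,0],"grip":0.1},{"delta_pos":[-4.2,0.7,1.3],"dr":[0,0,0],"grip":0.1},{"delta_pos":[-5.7,0.9,1.5],"dr":[0,0,0],"grip":0.1},{"delta_pos":[-7.2,1.15,1.5],"dr":[0,0,0],"grip":0.1},{"delta_pos":[-8.65,1.4,1.3],"dr":[0,0,0],"grip":0.1},{"delta_pos":[-10.1,1.65,1.0],"dr":[0,0,0],"grip":0.1},{"delta_pos":[-11.5,1.85,0.6],"dr":[0,0,0],"grip":0.1},{"delta_pos":[-12.9,2.1,0.0],"dr":[0,0,0],"grip":0.1},{"delta_pos":[-14.2,2.3,-0.7],"dr":[0,0,0],"grip":0.1},{"delta_pos":[-14.2,2.3,-0.7],"dr":[0,0,0],"grip":0.1},{"delta_pos":[-14.2,2.3,-0.7],"dr":[0,0,0],"grip":0.1}]}}

```text
clock: 20.32
ee_pos: [0.5164, -0.1605, 0.203]
tcp_rot: [2.392, 2.034, -0.002]
contact_force: [5.1, 3.1, 5.6]
width: 0.197
```

Emit:
{"fn": "apply_moves", "kwargs": {"plan": [{"delta_pos":[-0.6,0.1,-0.4],"dr":[0,0,0],"grip":0.1},{"delta_pos":[-1.2,0.2,-0.8],"dr":[0,0,0],"grip":0.1},{"delta_pos":[-1.8,0.3,-1.2],"dr":[0,0,0],"grip":0.1},{"delta_pos":[-2.1,0.3,-1.5],"dr":[0,0,0],"grip":0.1},{"delta_pos":[-2.1,0.3,-1.5],"dr":[0,0,0],"grip":0.1},{"delta_pos":[-2.1,0.3,-1.5],"dr":[0,0,0],"grip":0.1}]}}

```text
clock: 21.08
ee_pos: [0.5004, -0.1579, 0.1913]
tcp_rot: [2.385, 2.025, 0.011]
contact_force: [6.0, 4.3, 9.4]
width: 0.196
```

```bash
cat > m.py <<'E'
from h import *
s=read_state(); print(s['ee_pos'].round(4),s['contact_force'].round(1),s['clock'])
M=R.from_rotvec(s['tcp_rot']).as_matrix(); g=s['ee_pos']-M[:,2]*grip_depth
a=np.radians(-9.2); X=np.array([np.cos(a),np.sin(a)]); Y=np.array([-X[1],X[0]]); N=np.array([.4915,-.0382])
l=(g[:2]-N)@X; print("grip x,y,z",l,(g[:2]-N)@Y,g[2],"lever est",.45-np.arctan2(l-.1203,g[2]-.09), "radius",np.hypot(l-.1203,g[2]-.09))
p=cam("side"); save(p,"s2.png",(220,110,480,310),3)
p=cam("top"); G=grid(p); L=np.stack([(G[...,:2]-N)@X,(G[...,:2]-N)@Y,G[...,2]],-1)
for nm,b in dict(cell=((-.06,.06),(-.03,.03),(.044,.056)),catch=((.08,.14),(-.05,.15),(.14,.24)),bar=((-.05,.1),(-.18,-.06),(.185,.23))).items():
    q=L[np.all([(L[...,i]>b[i][0])&(L[...,i]<b[i][1]) for i in range(3)],0)]; print(nm,len(q))
    if len(q): print(np.percentile(q,[2,50,98],axis=0).round(4))
E
python3 m.py
```

```text
[ 0.5004 -0.1579  0.1913] [6.  4.3 9.4] 21.075
grip x,y,z 0.0276824976244439 -0.11668390835438026 0.2100215856310282 lever est 1.10722860013798 radius 0.15160205395598167
cell 778
[[-0.0516 -0.0229  0.0445]
 [ 0.0019 -0.0002  0.0494]
 [ 0.0561  0.0207  0.0551]]
catch 107
[[0.0977 0.0165 0.1424]
 [0.0998 0.0251 0.2172]
 [0.1091 0.0329 0.2342]]
bar 31
[[ 0.0247 -0.0884  0.2085]
 [ 0.0303 -0.0806  0.216 ]
 [ 0.035  -0.0729  0.2214]]
```

View pics/s2.png

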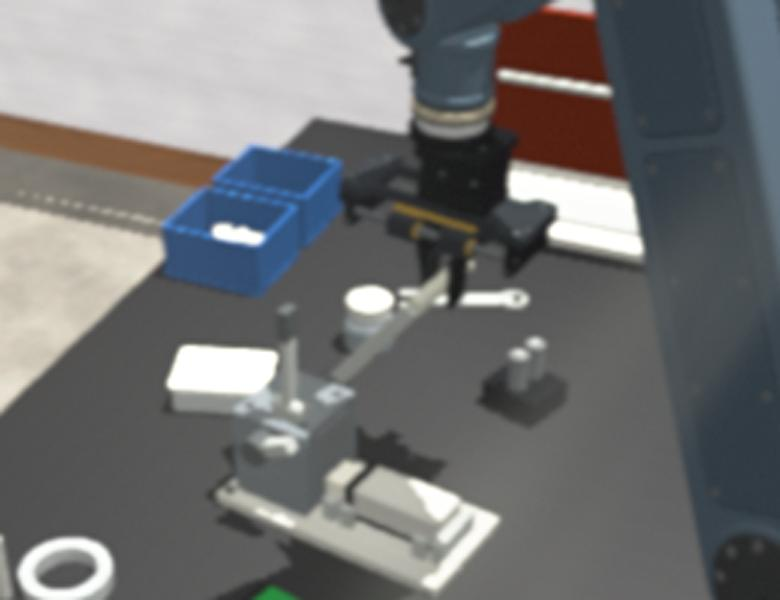

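The lever is at about 1.10. I'll pull a little further to check that it is firmly against the stop.

Emit:
{"fn": "apply_moves", "kwargs": {"plan": [{"delta_pos":[-0.7,0.1,-0.5],"dr":[0,0,0],"grip":0.1},{"delta_pos":[-1.0,0.15,-0.7],"dr":[0,0,0],"grip":0.1},{"delta_pos":[-1.0,0.15,-0.7],"dr":[0,0,0],"grip":0.1},{"delta_pos":[-1.0,0.15,-0.7],"dr":[0,0,0],"grip":0.1},{"delta_pos":[-1.0,0.15,-0.7],"dr":[0,0,0],"grip":0.1}]}}

```text
clock: 21.8
ee_pos: [0.5003, -0.1581, 0.1908]
tcp_rot: [2.372, 2.009, 0.034]
contact_force: [11.4, 7.6, 20.4]
width: 0.198
```

```bash
python3 m.py
```

```text
[ 0.5003 -0.1581  0.1908] [11.4  7.6 20.4] 21.8
grip x,y,z 0.027114040038066688 -0.116816925808818 0.20943841370789992 lever est 1.1125511992941346 radius 0.15148979438591398
cell 800
[[-0.0522 -0.023   0.0446]
 [ 0.0007 -0.0004  0.0493]
 [ 0.0557  0.0208  0.0546]]
catch 107
[[0.0979 0.0164 0.1469]
 [0.0998 0.0247 0.2174]
 [0.1092 0.033  0.2331]]
bar 51
[[ 0.018  -0.0886  0.2109]
 [ 0.0243 -0.0801  0.2158]
 [ 0.0325 -0.0726  0.2206]]
```

```bash
python3 -c "
from h import *
for i in range(3):
  read_camera('side'); s=read_state(); print(s['clock'],s['ee_pos'].round(4),s['contact_force'].round(1),s['width'])
print(finish_job())"
```

```text
21.95 [ 0.5003 -0.1581  0.1908] [11.5  7.3 20.8] 0.19819730317985954
22.0 [ 0.5003 -0.1581  0.1908] [11.7  6.6 20.7] 0.1922693748066573
22.05 [ 0.5003 -0.158   0.1907] [11.3  6.7 20.5] 0.1982513619370182
the job is handed in; nothing more can be done
None
```

I loaded the aluminium cell, flipped the safety catch upright, pulled the lever to its stop and handed the job in at about 22 s with the gripper still holding it. No verdict was reported.

- **Cell:** It lies flat in the nest with its terminals towards the housing. After placing, its top measured 50 mm above the bench and it was within 2 mm of centred. It touched down at about 6 N. The grip setting was the fixed half of maximum, about 30 N. After the lever pull it still measured in place.
- **Catch:** It stood upright after I let it go, and still did after the lever pull.
- **Lever:** I estimate 1.11 rad against a stop at 1.1. A further 1 cm of commanded pull moved it less than 1 mm and raised the force to about 25 N. That force held steady over the last readings.
- **Other objects:** I did not touch any of them. I did not measure their positions again at the end; those in the final side view looked in place.

No check failed. The top camera read about 3 mm off the wrist camera, so I used the wrist camera for the close work.

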